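# Shut the resin dish away in the amber light-guard box

## Robot

A 7-joint arm with a two-finger parallel gripper is mounted at the origin on a cart in front of the work surface, level with it; the furniture and walls round the work are solid. World frame = base frame: x ahead of the robot, y to its left, z up, the work surface at z = 0. Lengths are in m, angles in rad, forces in N, time in s.
With the tool pointing down it reaches from about 0.425 to 0.95 m from the base axis. Payload 4.7 kg.
Tool frame: the origin (TCP) lies midway between the tips of the shut fingers; the grasp point (between the pads) lies 19 mm behind it (bot.tcp_to_grasp is the distance from the TCP to the grasp point, in m); z points along the fingers, y is the line along which they close (so a half turn about z gives the same grasp; the last joint's range is limited). The gripper opens to 85 mm and grips with 20 to 120 N. Pads are 22 mm wide; open, the fingers measure 114 mm over their backs; the gripper's body (76 mm by 85 mm) begins 54 mm behind the grasp point. The pads swing forward as they close: fully open they stand 13 mm farther back than shut.
Start: joints at [1.307, 0.469, -0.049, 1.532, 0.024, 1.141, -0.082], TCP at [0.157, -0.656, 0.231] pointing down, gripper open.
Joint ranges: [-2.59, 2.59], [-0.33, 1.99], [-1.39, 1.29], [0.1, 2.45], [-1.04, 4.18], [0.21, 1.99], [-2.66, 2.66]. Speed limits (rad/s): [2.57, 2.57, 3.14, 3.14, 3.14, 3.14, 3.14].

## Interface

Orientations are given as [roll, pitch, yaw] about the fixed x, y, z axes, in that order (R = Rz(yaw) Ry(pitch) Rx(roll)).
In Python, from plant import bot gives the robot as it stands.
- The arm moves only by the tool step_arm, never from a script. Its argument "plan" is a list of rows, each a list of 4 numbers: the shift along the tool's x, y, z in m, then the turn about the tool's z in rad. In form: [[x, y, z, turn], ...]. A call has 1 to 10 rows; each row shifts and turns the commanded pose from where the row before left it, along the tool's axes as they then stand; what a row does not reach is not made up. A row lasts 1/10 s, in which the tool goes at most 50 mm and 8.59 degrees, less where a joint would pass 70% of its speed; a pose out of reach is approached as far as the arm can. A call is refused whole if a number of a shift passes 0.05 or a number of a turn 0.15, either way. A call with a gripper value outside its range is refused whole. "grip" is the opening, from 0 (shut) to 1 (fully open), set as the call begins (left out, the last holds). The fingers move at their own pace and stop on an object; "squeeze" is the grip in N (left out, the last holds). Time passes only in rows, so rows that do not move let the fingers close. It gives the time, the measured TCP pose, the force, the opening and the grip force at its end, in the units of the state.
- bot.read_state(): the state, without advancing time (a new reading comes with each control period).
- bot.grab_frame(name): name is "side" or "top" or "wrist"; returns the picture (420x560x3 uint8, blue, green, red); there is no depth.
- bot.get_calibration(name): a dict with "vertical_fov" (degrees; the focal length in pixels is half the picture's height over the tangent of half this angle, whatever the lens; pixels are square), "cx", "cy" (the principal point, pixels), "T" (4x4, takes a point from camera to world coordinates). Camera axes: x right, y up, looking along -z (the intrinsics and any distortion apply to the point x, -y, -z); pixel columns grow to the right and rows downward; lengths in m; the calibration is good to about 2 mm. A picture is of the moment at which its call begins: read the wrist's pose just before it. get_calibration takes no time and is no camera call; for the wrist camera it gives the pose at the moment of the call.
- bot.finish_job(): hands the job in; it is judged then, once.
Trained networks look in the newest picture that a camera, given by its name, has taken for a name from the list of things; names that differ only in an ending like _2 or _b are one class to them, and where a whole thing is asked for, a point or a joint stands for the part that bears it (a point fixed in the world has none). Each returns a list of dicts, best first, with "p" (0 to 1); they miss things now and then, are a little off and sometimes report something else, mostly with a low value. They report only what shows in the picture. A call takes as long as a camera call.
- bot.find_in(camera, label): "xyz" ([x, y, z] in m, in the coordinates of the camera as it stood for that picture, good to about 4 mm: the middle of the surface that is visible of it).
- bot.masks_of(camera, label): "mask" (420x560 bool, what is visible of it).
- bot.spot_point(camera, label): "xyz" ([x, y, z] in m, in the coordinates of the camera as it stood for that picture, good to about 4 mm: a listed point, or the origin of a listed thing).
The state is a dict: "clock": time; "joints": joint angles; "joint_velocities": joint speeds; "joint_torque": joint torques, N m; "ee_pos": TCP position; "orientation": TCP orientation; "ft_force": force on the tool from outside, world axes, zero at the start; "torque": the same for the moment, N m; "finger_gap": finger opening in m; "grasp_force": force on a finger pad.
Only numpy, scipy, OpenCV 4.12 (cv2) and the standard library are available. Lean on these libraries where they do the work, as an engineer would, in place of code of your own. Each camera call takes 0.05 s, during which the arm holds its last target. There are 200 camera calls.

## Task

The bonding resin must not stand in the light: put the brown dappen dish into the round seat of the light-guard box, upright and fully down so that the hatch clears it. Then push the amber sliding hatch along its track until its steel striker has gone under the roller catch and the hatch is fully home against the end stop. Push gently, never with more than 18 N, and leave the two bottles and the bur stand alone.

Things in the scene. Friction and masses are not known exactly. Their poses are not given: they have to be found in the camera images.
- dappen_dish: small brown (amber) dappen dish of waisted round shape, 35 mm across and 30 mm high, 45 g, standing loose on the worktop. Origin: centre of its underside, z up. (A wall cabinet hangs over the back of the worktop, from x = 0.6 m on, 0.58 m above it: carry low.)
- guard_box: white light-guard box, 144 mm in its x, 316 mm in its y, immovable. Origin: centre of its underside; z up; y along the track: the hatch closes towards +y. Track floor at z = 46 mm, on top of the walls; aluminium rails at |x| = 57 to 72 mm rise to 56.5 mm and overhang the hatch's edges with 1.5 mm play. Below y = +14 mm the top is a closed deck (z = 45 mm) for the open hatch.
- seat (a point): centre of the floor of the round seat, 38 mm wide, 8 mm deep, in the grey floor (z = 20 mm) of the box's well, which is open upward over x = -52 to +52 mm, y = +14 to +104 mm of the box. This point is at z = 12 mm, where the underside of the seated dish goes; its rim is then 4 mm below the hatch. A dish beside the seat stands 4 mm too high for the hatch.
- hatch: amber see-through hatch, 124 mm (x) by 128 mm (y) by 5 mm, 110 to 225 g, loose in the track, axes as the box's; slides along y with 1 to 2 N of friction. Origin: centre of its underside. It meets the end stop with its origin at about y = +70 mm of the box; the stop is set by slotted screws, so this may be 62 to 78 mm and must be found by feel. More than 18 N on it is too much.
- hatch_pull (a point): centre of the black upright finger pull on the hatch: 60 mm long in the box's x, 8 mm thick in y, 20 mm high, its foot at 51 mm and its top at 71 mm above the worktop. Push on its -y face, or pinch it across y.
- striker (a point): centre of the flat top of the steel striker near the hatch's leading edge: a ridge 26 mm long in x with a sloping front and a round back, 18 mm wide in y, 3.5 mm high, its top 54.5 mm above the worktop, 53 mm towards +y from the hatch's origin. It passes under the catch's roller.
- catch (a joint): lift of the catch's sprung white roller, m: 0 at rest, 0.0025 on top of the striker, under 0.001 when home. It meets the striker 19 mm before the stop: the push rises to 9 to 13 N, falls to 7 N along the top, then 8 N closes the rubber seal in the last 4 mm as the roller drops; at the stop it rises steeply. Catch and stop: y = 98 to 158 mm of the box, to 72 mm high; catch 42 mm wide about x = 0.
- bottle_amber: small brown bottle with a black cap, 36 mm across, 78 mm high, to be left alone. Origin: centre of its underside.
- bottle_clear: small white bottle with a blue cap, 30 mm across, 66 mm high, to be left alone. Origin: centre of its underside.
- bur_block: brass-coloured bur stand, 32 by 70 mm, 38 mm high with its burs, to be left alone. Origin: centre of its underside.

How it is judged:
On the way, in this order (a step that is already met when the one before it is completed fails the run):
1. the dish stands fully in the seat, upright, and is released (distance between dappen_dish and seat below 0.005 m and angle between dappen_dish's own z axis and vertical below 0.15 rad and contact force between the fingers and dappen_dish below 0.1 N), for 0.2 s.
2. the striker lifts the roller of the catch (value of joint catch above 0.0015 m and y of hatch in the frame of guard_box above 0.04 m).
At the end, for the whole second after the job is handed in: The dish stands upright in the seat, its underside within 5 mm of the seat's floor centre; the hatch has passed the roller and is home against the end stop (more than 59.7 mm towards +y in the box's frame, the roller down again to less than 1.2 mm); everything at rest (distance between dappen_dish and seat below 0.005 m and angle between dappen_dish's own z axis and vertical below 0.15 rad and y of hatch in the frame of guard_box above 0.0597 m and value of joint catch below 0.0012 m and linear speed of each of hatch, dappen_dish below 0.01 m/s); the robot touches nothing.
It fails at once if the hatch is pushed with more than 18 N (contact force between any of the fingers, the arm and hatch above 18 N).
It fails at once if a bottle or the bur stand is moved by more than 15 mm or tipped (distance of any of bottle_amber, bottle_clear, bur_block from where it was at the start of the episode above 0.015 m or angle between any of bottle_amber, bottle_clear, bur_block's own z axis and vertical above 0.4 rad).
It also fails if it takes over 58 s, if anything falls off the work surface, if the arm or the gripper's body presses on something with over 40 N, if the wrist force passes 120 N, or if a joint passes its speed limit or range.

## Working session

There is one attempt and no reset: what is moved stays moved. The work goes in short steps, Python scripts to look and compute and a tool call to move; the robot and the scene stay as the last step left them, time stands still between calls to the robot, and variables do not carry over. Pictures are saved under pics/ and viewed, at most 12 in all, crops included, and the job is handed in when it is done.

Besides the shell and the picture viewer there is one more tool, called after "Call:" as name([rows], argument=value, ...), one row to a line, values as JSON. step_arm: Moves the arm, as the interface text tells. Its arguments: {"type":"object","properties":{"plan":{"type":"array","items":{"type":"array","items":{"type":"number"}}},"grip":{"type":"number"},"squeeze":{"type":"number"}},"required":["plan"]}

```bash
mkdir -p pics; cat > h.py <<'E'
import numpy as np, cv2
from plant import bot
def w(cam,p,T=None):
    T=np.array(bot.get_calibration(cam)["T"]) if T is None else T
    return (T@np.r_[p,1])[:3]
def spot(cam,l,f="spot_point",T=None):
    r=getattr(bot,f)(cam,l)
    return [(round(d["p"],2),np.round(w(cam,d["xyz"],T),4).tolist()) for d in r[:2]]
E
python3 - <<'E'
from h import *
s=bot.read_state();print({k:np.round(v,3).tolist() for k,v in s.items()})
ims=[]
for c in("side","top"):
    im=bot.grab_frame(c);cv2.imwrite(f"pics/{c}0.png",im)
    k=bot.get_calibration(c);print(c,{a:(np.round(b,3).tolist()) for a,b in k.items()})
    for l in("dappen_dish","guard_box","seat","hatch","hatch_pull","striker","bottle_amber","bottle_clear","bur_block"):
        print(l,spot(c,l))
E
```

```text
{'clock': 0.0, 'joints': [1.307, 0.469, -0.049, 1.534, 0.024, 1.141, -0.082], 'joint_velocities': [-0.001, -0.001, 0.001, -0.0, 0.001, -0.0, -0.001], 'joint_torque': [0.0, -51.03, -0.047, -23.771, 0.011, 0.008, 0.0], 'ee_pos': [0.157, -0.656, 0.23], 'orientation': [-3.14, 0.0, 0.235], 'ft_force': [0.001, 0.619, -0.098], 'torque': [-0.016, -0.011, -0.06], 'grasp_force': 0.0, 'finger_gap': 0.085}
side {'vertical_fov': 45.9, 'cx': 286.438, 'cy': 212.256, 'T': [[0.981, 0.07, -0.179, 0.289], [-0.192, 0.399, -0.897, -1.238], [0.008, 0.914, 0.405, 0.586], [0.0, 0.0, 0.0, 1.0]]}
dappen_dish [(0.72, [0.4476, -0.2171, -0.0013])]
guard_box [(0.91, [0.505, 0.0841, -0.0001])]
seat [(0.87, [0.517, 0.1357, 0.0102]), (0.3, [0.5064, 0.0831, -0.0003])]
hatch [(0.71, [0.5011, 0.031, 0.0459])]
hatch_pull [(0.62, [0.4938, -0.0024, 0.06])]
striker [(0.76, [0.5055, 0.081, 0.0517])]
bottle_amber [(0.77, [0.5431, -0.3003, -0.0041]), (0.31, [0.5889, -0.1962, 0.0039])]
bottle_clear [(0.66, [0.455, -0.3803, -0.0006])]
bur_block [(0.43, [0.5897, -0.1969, 0.0039]), (0.18, [0.4514, -0.3786, 0.0051])]
top {'vertical_fov': 42.012, 'cx': 280.873, 'cy': 206.893, 'T': [[0.117, 0.971, -0.21, 0.239], [-0.993, 0.115, -0.023, -0.093], [0.002, 0.211, 0.978, 1.431], [0.0, 0.0, 0.0, 1.0]]}
dappen_dish [(0.56, [0.4454, -0.2172, -0.002])]
guard_box [(0.63, [0.5073, 0.0861, -0.0005])]
seat [(0.84, [0.5155, 0.1403, 0.0082])]
hatch [(0.58, [0.4996, 0.0318, 0.0441])]
hatch_pull [(0.78, [0.4973, -0.0037, 0.0632])]
striker [(0.8, [0.5072, 0.0854, 0.0584])]
bottle_amber [(0.64, [0.5409, -0.2962, -0.0007])]
bottle_clear [(0.72, [0.4965, 0.0297, 0.0444]), (0.43, [0.4548, -0.3791, 0.0028])]
bur_block [(0.75, [0.5904, -0.1977, 0.0031])]
```

View pics/side0.png

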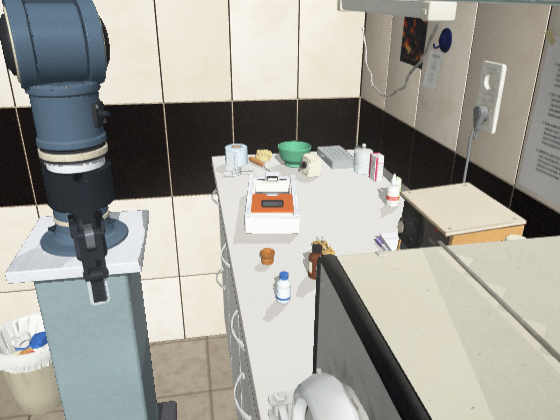

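View pics/top0.png

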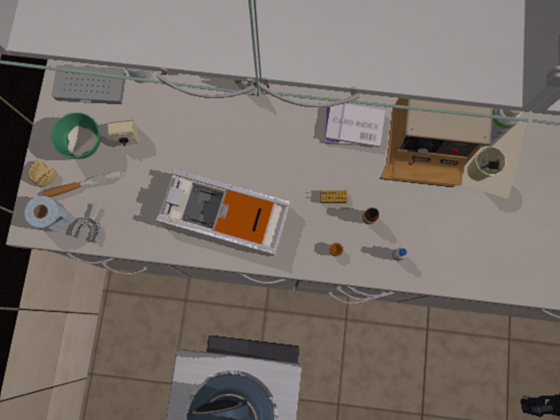

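The side view shows the dish at about (267,256) and the box at (272,205), with the hatch open towards the robot's right. The top view agrees: dish (336,249), bottles (371,215) and (400,253), bur stand (330,197). The network positions from both cameras match to within about 4 mm. Box yaw comes out near -0.14. I'll move above the dish with the tool yaw aligned to the box.

```bash
cat >> h.py <<'E'
from scipy.spatial.transform import Rotation as Ro
def plan(p,yaw,n):
    s=bot.read_state();q=np.array(s["ee_pos"]);R=Ro.from_euler("xyz",s["orientation"])
    d=(np.array(p)-q)/n; y0=s["orientation"][2]; t=-((yaw-y0+np.pi)%(2*np.pi)-np.pi)/n
    out=[]
    for i in range(n):
        out.append(np.round(np.r_[R.inv().apply(d),t],4).tolist()); R=R*Ro.from_euler("z",t)
    print(out)
E
python3 - <<'E'
from h import *
# box yaw from masks: fit of top mask
m=bot.masks_of("top","guard_box")[0];c=cv2.findContours(m["mask"].astype(np.uint8),0,2)[0]
r=cv2.minAreaRect(max(c,key=cv2.contourArea));b=cv2.boxPoints(r)
k=bot.get_calibration("top");T=np.array(k["T"]);f=210/np.tan(np.radians(k["vertical_fov"]/2))
P=[]
for u,v in b:
    d=T[:3,:3]@np.array([(u-k["cx"])/f,-(v-k["cy"])/f,-1]);t=(0.05-T[2,3])/d[2];P.append((T[:3,3]+t*d)[:2])
P=np.array(P);print(m["p"],P.round(3).tolist())
for i in range(4):
    e=P[(i+1)%4]-P[i];print(np.linalg.norm(e).round(3),np.arctan2(e[1],e[0]).round(3))
plan([0.43,-0.217,0.17],1.42,12)
E
```

```text
0.86 [[0.455, 0.256], [0.609, 0.24], [0.557, -0.085], [0.406, -0.062]]
0.155 -0.102
0.329 -1.729
0.153 2.992
0.322 1.418
[[0.0306, -0.0303, 0.0051, -0.0988], [0.0335, -0.0272, 0.0051, -0.0988], [0.036, -0.0237, 0.0051, -0.0988], [0.0382, -0.0201, 0.0051, -0.0988], [0.04, -0.0162, 0.0051, -0.0988], [0.0414, -0.0122, 0.0051, -0.0988], [0.0424, -0.008, 0.0051, -0.0988], [0.0429, -0.0038, 0.0051, -0.0988], [0.0431, 0.0004, 0.0051, -0.0988], [0.0429, 0.0047, 0.0051, -0.0988], [0.0422, 0.0089, 0.0051, -0.0988], [0.0411, 0.013, 0.0051, -0.0988]]
```

Call:
step_arm([
  [0.031,-0.03,0.005,-0.1],
  [0.033,-0.027,0.005,-0.1],
  [0.036,-0.024,0.005,-0.1],
  [0.038,-0.02,0.005,-0.1],
  [0.04,-0.016,0.005,-0.1],
  [0.041,-0.012,0.005,-0.1],
  [0.042,-0.008,0.005,-0.1],
  [0.043,-0.004,0.005,-0.1],
  [0.043,0,0.005,-0.1],
  [0.043,0.005,0.005,-0.1],
], grip=0.9, squeeze=20)

```text
clock: 2.05
ee_pos: [0.3826, -0.2886, 0.1815]
orientation: [3.141, 0.001, 1.238]
ft_force: [0.1, -1.5, -0.2]
finger_gap: 0.0771
grasp_force: 0.0
```

Call:
step_arm([
  [0.042,0.009,0.005,-0.1],
  [0.041,0.013,0.005,-0.1],
  [0,0,0,0],
  [0,0,0,0],
])

```text
clock: 2.45
ee_pos: [0.4268, -0.2158, 0.1714]
orientation: [3.142, 0.0, 1.437]
ft_force: [-0.1, -0.7, -0.4]
finger_gap: 0.0768
grasp_force: 0.0
```

```bash
python3 - <<'E'
from h import *
T=np.array(bot.get_calibration("wrist")["T"]);print(T.round(3).tolist())
im=bot.grab_frame("wrist");cv2.imwrite("pics/w1.png",im)
for l in("dappen_dish","hatch_pull","guard_box"): print(l,spot("wrist",l,T=T))
print(bot.read_state()["ee_pos"],bot.read_state()["orientation"])
E
```

```text
[[0.991, 0.13, 0.038, 0.436], [-0.135, 0.95, 0.282, -0.145], [0.001, -0.284, 0.959, 0.314], [0.0, 0.0, 0.0, 1.0]]
dappen_dish [(0.83, [0.4466, -0.2162, -0.0001])]
hatch_pull []
guard_box []
[ 0.42582646 -0.21794945  0.17137607] [-3.14156339e+00  6.77351904e-04  1.43158222e+00]
```

View pics/w1.png

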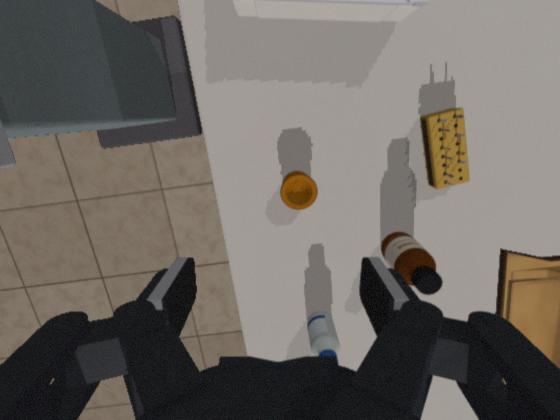

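The wrist view shows the dish at (299,190), free between the fingers, and the amber bottle at (408,260) outside the right finger's path. Both estimates put the dish at (0.4465, -0.2165). Next I descend and grasp.

Call:
step_arm([
  [0.002,0.01,0.02,0],
  [0.001,0.01,0.03,0],
  [0,0,0.04,0],
  [0,0,0.04,0],
  [0,0,0.033,0],
  [0,0,0,0],
])

```text
clock: 3.25
ee_pos: [0.4431, -0.2162, 0.0048]
orientation: [-3.133, -0.002, 1.433]
ft_force: [-0.5, 0.0, -0.6]
finger_gap: 0.0768
grasp_force: 0.0
```

Call:
step_arm([
  [0,0,0,0],
  [0,0,0,0],
  [0,0,0,0],
  [0,0,0,0],
  [0,0,0,0],
  [0,0,0,0],
], grip=0)

```text
clock: 3.85
ee_pos: [0.4478, -0.217, 0.0102]
orientation: [3.139, 0.002, 1.434]
ft_force: [-1.1, 0.2, 7.3]
finger_gap: 0.0326
grasp_force: 19.5
```

Call:
step_arm([
  [0,0,-0.02,0],
  [0,0,-0.045,0],
  [0.01,0,-0.045,0],
  [0.04,0.002,-0.04,0],
  [0.05,0.002,0,0],
  [0.05,0.002,0,0.005],
  [0.05,0.002,0,0.005],
  [0.04,0,0,0],
  [0,0,0,0],
  [0,0,0,0],
])

```text
clock: 4.85
ee_pos: [0.487, 0.0165, 0.1543]
orientation: [3.14, 0.0, 1.427]
ft_force: [-0.0, -0.2, -0.6]
finger_gap: 0.0327
grasp_force: 20.2
```

```bash
python3 - <<'E'
from h import *
for i in range(2):
    T=np.array(bot.get_calibration("wrist")["T"])
    im=bot.grab_frame("wrist")
    for l in("seat","dappen_dish","hatch_pull","hatch","striker","guard_box"): print(l,spot("wrist",l,T=T))
cv2.imwrite("pics/w2.png",im)
s=bot.read_state();print(s["ee_pos"],s["orientation"],s["ft_force"],s["finger_gap"],s["grasp_force"])
E
```

```text
seat [(0.71, [0.5171, 0.14, 0.0145])]
dappen_dish [(0.92, [0.486, 0.0198, 0.1454])]
hatch_pull [(0.89, [0.4937, -0.0047, 0.0571])]
hatch [(0.57, [0.498, 0.0333, 0.0433])]
striker [(0.66, [0.5057, 0.0801, 0.0554])]
guard_box [(0.77, [0.5073, 0.0835, -0.0021])]
seat [(0.57, [0.5181, 0.1409, 0.0142]), (0.55, [0.5098, 0.0838, -0.005])]
dappen_dish [(0.96, [0.488, 0.0176, 0.1434])]
hatch_pull [(0.79, [0.4962, -0.0034, 0.0589])]
hatch [(0.9, [0.4971, 0.0315, 0.043])]
striker [(0.75, [0.5079, 0.0806, 0.0559])]
guard_box [(0.64, [0.5055, 0.0833, -0.0039])]
[0.48694898 0.01564938 0.15362291] [3.14156566e+00 3.87727549e-05 1.42469971e+00] [ 0.22437646 -0.16732589 -0.91099512] 0.03279515321852531 20.20736370643135
```

View pics/w2.png

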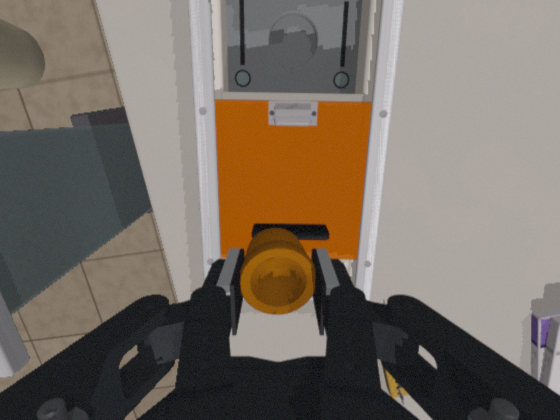

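The wrist view shows the dish held upright at (278,275). The seat circle is at (292,40), the striker at (292,112) and the pull at (290,232), and the rails run parallel to the tool's x axis. I'll move closer and fit the seat circle.

Call:
step_arm([
  [0.03,0.004,0,0],
  [0.03,0.004,0,0],
  [0,0,0,0],
  [0,0,0,0],
  [0,0,0,0],
])

```text
clock: 6.05
ee_pos: [0.5033, 0.073, 0.1534]
orientation: [-3.141, 0.001, 1.424]
ft_force: [0.4, -1.2, -0.3]
finger_gap: 0.0329
grasp_force: 20.2
```

```bash
python3 - <<'E'
from h import *
k=bot.get_calibration("wrist");T=np.array(k["T"]);s=bot.read_state()
im=bot.grab_frame("wrist")
print(s["ee_pos"],s["orientation"])
for l in("seat","dappen_dish"): print(l,spot("wrist",l,T=T))
f=210/np.tan(np.radians(k["vertical_fov"]/2));print(f,k["cx"],k["cy"],[x for x in k if x not in("T",)])
# rectify floor plane z=.02 at 0.25 mm/px, centred on (0.5175,.1395), axes x right, y up
c=np.array([.5175,.1395]);N=400;g=(np.arange(N)-N/2)*.00025
X,Y=np.meshgrid(c[0]+g,c[1]-g);P=np.stack([X,Y,0*X+.02],-1)-T[:3,3];q=P@T[:3,:3]
u=k["cx"]+f*q[...,0]/-q[...,2];v=k["cy"]+f*-q[...,1]/-q[...,2]
r=cv2.remap(im,u.astype(np.float32),v.astype(np.float32),1)
gr=cv2.GaussianBlur(cv2.cvtColor(r,6),(0,0),2)
h=cv2.HoughCircles(gr,cv2.HOUGH_GRADIENT,1.5,20,param1=40,param2=15,minRadius=70,maxRadius=82)
if h is not None:
    for a in h[0][:4]: print((c+np.array([a[0]-N/2,-(a[1]-N/2)])*.00025).round(4),a[2]*.25); 
    a=h[0][0];cv2.circle(r,(int(a[0]),int(a[1])),int(a[2]),(0,0,255),1)
cv2.imwrite("pics/w3.png",np.hstack([cv2.resize(im,None,fx=.7,fy=.7),cv2.resize(r,(294,294))]))
E
```

```text
[0.50329892 0.07295917 0.15336643] [-3.14103435e+00  9.24316121e-04  1.42386310e+00]
seat [(0.6, [0.5189, 0.1409, 0.0129]), (0.15, [0.5072, 0.0841, -0.0038])]
dappen_dish [(0.94, [0.5023, 0.0732, 0.1426])]
316.534113310412 277.5787152327108 206.79725211738034 ['vertical_fov', 'cx', 'cy']
[0.5172 0.1379] 19.3375
[0.4932 0.1312] 19.45
```

View pics/w3.png

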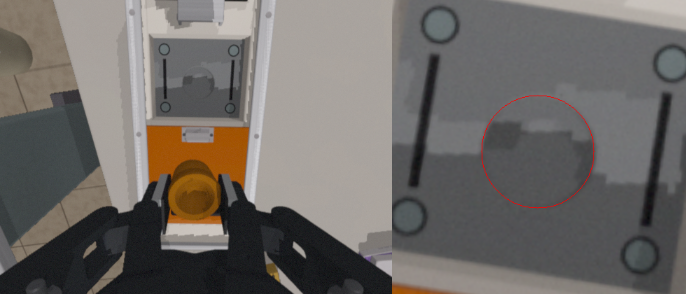

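```bash
python3 - <<'E'
from h import *
k=bot.get_calibration("wrist");T=np.array(k["T"])
im=bot.grab_frame("wrist");f=210/np.tan(np.radians(k["vertical_fov"]/2))
c=np.array([.5175,.1395]);N=480;g=(np.arange(N)-N/2)*.000125
X,Y=np.meshgrid(c[0]+g,c[1]-g);P=np.stack([X,Y,0*X+.02],-1)-T[:3,3];q=P@T[:3,:3]
u=k["cx"]+f*q[...,0]/-q[...,2];v=k["cy"]+f*-q[...,1]/-q[...,2]
r=cv2.remap(im,u.astype(np.float32),v.astype(np.float32),2)
gr=cv2.createCLAHE(6,(4,4)).apply(cv2.cvtColor(r,6))
o=cv2.cvtColor(gr,8)
cv2.circle(o,(int(240+(.5172-.5175)/.000125),int(240-(.1379-.1395)/.000125)),152,(0,0,255),1)
cv2.circle(o,(int(240+(.518-.5175)/.000125),int(240-(.1405-.1395)/.000125)),152,(0,255,0),1)
cv2.imwrite("pics/w4.png",o)
E
```

```text
(no output)
```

View pics/w4.png

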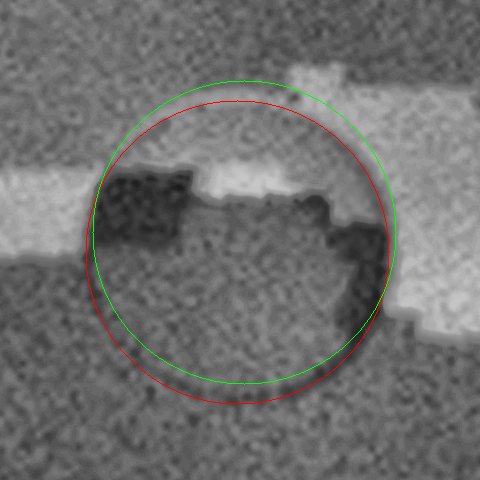

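The circle fit and the visible edges (left at column 92, right at 388, bottom at row 395) put the seat at about (0.5175, 0.1385). I'll move over it and lower part way.

Call:
step_arm([
  [0.033,0.003,0,0],
  [0.033,0.0025,0,0],
  [0,0,0.04,0],
  [0,0,0.04,0],
  [0,0,0.02,0],
  [0,0,0,0],
  [0,0,0,0],
])

```text
clock: 6.95
ee_pos: [0.519, 0.1383, 0.054]
orientation: [3.141, -0.0, 1.424]
ft_force: [1.2, 0.6, 0.9]
finger_gap: 0.0325
grasp_force: 20.2
```

```bash
python3 - <<'E'
from h import *
for i in range(3):
    s=bot.read_state();print(np.round(s["ee_pos"],4),np.round(s["orientation"],3),np.round(s["ft_force"],1))
    T=np.array(bot.get_calibration("wrist")["T"]);im=bot.grab_frame("wrist")
    if i==0:
        for l in("seat","dappen_dish"):print(l,spot("wrist",l,T=T))
cv2.imwrite("pics/w5.png",im)
bot.grab_frame("side");bot.grab_frame("top")
for c in("side","top"):
    for l in("seat","dappen_dish"):print(c,l,spot(c,l))
E
```

```text
[0.519  0.1383 0.054 ] [ 3.141 -0.     1.424] [1.2 0.6 0.9]
seat [(0.93, [0.5164, 0.1389, 0.0144])]
dappen_dish [(0.9, [0.5178, 0.142, 0.0452])]
[0.5199 0.1387 0.0553] [ 3.139e+00 -1.000e-03  1.424e+00] [ 0.6  0.4 -1.4]
[0.5198 0.1386 0.0552] [ 3.139e+00 -1.000e-03  1.424e+00] [-0.4  1.2  0.2]
side seat [(0.72, [0.5181, 0.1358, 0.0091]), (0.6, [0.4967, 0.0302, 0.0437])]
side dappen_dish [(0.54, [0.5188, 0.1399, 0.0452])]
top seat []
top dappen_dish []
```

View pics/w5.png

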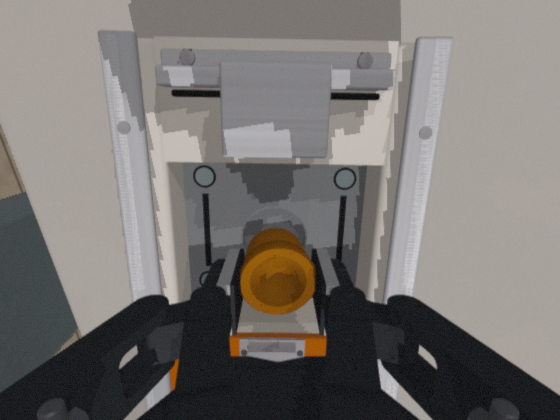

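The wrist view shows the dish upright at (278,270). The seat's far rim shows at about (275,207), just beyond the dish foot (275,230). I'll convert those to positions.

```bash
python3 - <<'E'
from h import *
k=bot.get_calibration("wrist");T=np.array(k["T"]);f=210/np.tan(np.radians(k["vertical_fov"]/2))
def g(u,v,z):
    d=T[:3,:3]@np.array([(u-k["cx"])/f,-(v-k["cy"])/f,-1]);return (T[:3,3]+(z-T[2,3])/d[2]*d)[:2]
ax=np.array([.146,.989]);ay=np.array([.989,-.146])
for n,p in dict(seatfar=g(275,207,.02),seatL=g(241,225,.02),seatR=g(306,225,.02),dfar=g(275,230,.045),dL=g(247,250,.045),dR=g(304,250,.045)).items(): print(n,p.round(4),(p@ax).round(4),(p@ay).round(4))
im=cv2.imread("pics/w5.png")[190:300,190:360];im=cv2.convertScaleAbs(im,alpha=1.6)
cv2.imwrite("pics/w6.png",cv2.resize(im,None,fx=4.5,fy=4.5,interpolation=2))
E
```

```text
seatfar [0.5197 0.1571] 0.2312 0.491
seatL [0.4981 0.149 ] 0.2201 0.4708
seatR [0.5362 0.1434] 0.2201 0.5093
dfar [0.5191 0.1523] 0.2264 0.4912
dL [0.503  0.1434] 0.2153 0.4766
dR [0.5324 0.1391] 0.2153 0.5062
```

View pics/w6.png

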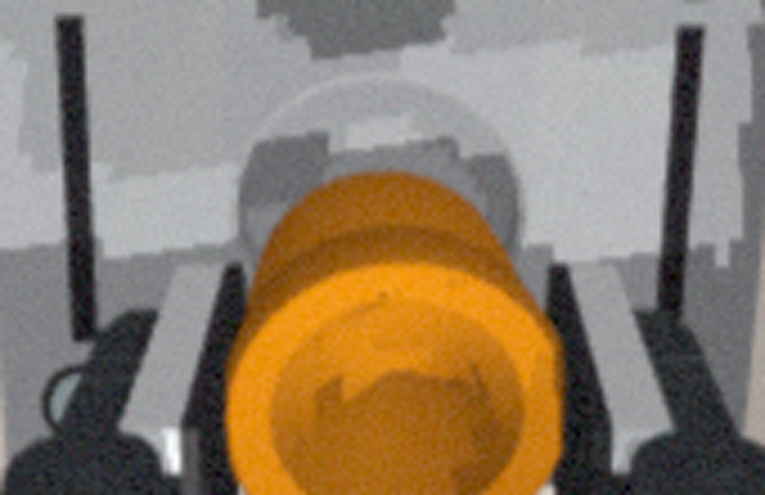

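```bash
python3 - <<'E'
from h import *
k=bot.get_calibration("wrist");T=np.array(k["T"]);f=210/np.tan(np.radians(k["vertical_fov"]/2))
bot.grab_frame("wrist");m=bot.masks_of("wrist","dappen_dish")[0]["mask"]
r=np.where(m.any(1))[0];print("rows",r.min(),r.max(),"cols",np.where(m.any(0))[0][[0,-1]])
from scipy.optimize import least_squares
s=bot.read_state();tcp=np.array(s["ee_pos"]);print(tcp)
def proj(P):
    q=(P-T[:3,3])@T[:3,:3];return np.stack([k["cx"]+f*q[:,0]/-q[:,2],k["cy"]-f*q[:,1]/-q[:,2]],1)
t=np.linspace(0,2*np.pi,120);C=np.stack([np.cos(t),np.sin(t),0*t],1)
# rim: extreme left/right/bottom of mask
rows,cols=np.where(m);L,Rr,B=cols.min(),cols.max()+1,rows.max()+1
def e(x):
    u=proj(np.r_[x[:2],x[2]]+C*.0175);return [u[:,0].min()-L,u[:,0].max()-Rr,u[:,1].max()-B]
x=least_squares(e,[*tcp[:2],.075],x_scale=.01).x;print("rim",x.round(4))
ax=np.array([.146,.989]);ay=np.array([.989,-.146])
print("rim tool xy",x[:2]@ax,x[:2]@ay,"tcp",tcp[:2]@ax,tcp[:2]@ay)
def es(x):
    u=proj(np.r_[x[:2],.02]+C*.019);return [u[:,0].min()-242.9,u[:,0].max()-306,u[:,1].min()-206.7]
x=least_squares(es,[.5175,.1385],x_scale=.01);print("seat",x.x.round(4),x.fun.round(1),x.x@ax,x.x@ay)
x=x.x
E
```

```text
Traceback (most recent call last):
IndexError: list index out of range
```

```bash
python3 - <<'E'
from h import *
k=bot.get_calibration("wrist");T=np.array(k["T"]);f=210/np.tan(np.radians(k["vertical_fov"]/2))
im=bot.grab_frame("wrist")
hsv=cv2.cvtColor(im,cv2.COLOR_BGR2HSV);m=cv2.inRange(hsv,(8,150,60),(25,255,255))
m[:, :200]=0;m[:,360:]=0;m[325:]=0
n,lab,st,_=cv2.connectedComponentsWithStats(m);i=1+np.argmax(st[1:,4]);L,t0,W,H=st[i][:4];Rr=L+W;B=t0+H;print(L,Rr,t0,B)
from scipy.optimize import least_squares
s=bot.read_state();tcp=np.array(s["ee_pos"]);print(tcp)
def proj(P):
    q=(P-T[:3,3])@T[:3,:3];return np.stack([k["cx"]+f*q[:,0]/-q[:,2],k["cy"]-f*q[:,1]/-q[:,2]],1)
t=np.linspace(0,2*np.pi,120);C=np.stack([np.cos(t),np.sin(t),0*t],1)
def e(x):
    u=proj(np.r_[x[:2],x[2]]+C*.0175);return [u[:,0].min()-L,u[:,0].max()-Rr,u[:,1].max()-B]
x=least_squares(e,[*tcp[:2],.075],x_scale=.01).x;print("rim",x.round(4))
ax=np.array([.146,.989]);ay=np.array([.989,-.146])
print("rim tool xy",x[:2]@ax,x[:2]@ay,"tcp",tcp[:2]@ax,tcp[:2]@ay)
def es(x):
    u=proj(np.r_[x[:2],.02]+C*.019);return [u[:,0].min()-242.9,u[:,0].max()-306,u[:,1].min()-206.7]
x=least_squares(es,[.5175,.1385],x_scale=.01);print("seat",x.x.round(4),x.fun.round(1),x.x@ax,x.x@ay)
E
```

```text
240 315 229 315
[0.51862712 0.13840195 0.05365503]
rim [0.5175 0.1336 0.0648]
rim tool xy 0.20770693307275917 0.49232634730637925 tcp 0.21259909190782442 0.4927155357078502
seat [0.5164 0.1386] [-0.2  0.2  0. ] 0.21244531692846433 0.4905230641604743
```

The seat fit is good (residual 0.2 px), and the dish sits 2 mm too far along the tool's +y. I'll correct that and lower gently.

Call:
step_arm([
  [0,-0.002,0.01,0],
  [0,0,0.01,0],
  [0,0,0.003,0],
  [0,0,0.002,0],
  [0,0,0.002,0],
  [0,0,0,0],
])

```text
clock: 8.25
ee_pos: [0.5166, 0.1387, 0.0264]
orientation: [-3.141, 0.0, 1.425]
ft_force: [-0.6, -0.3, -0.0]
finger_gap: 0.0327
grasp_force: 20.2
```

Call:
step_arm([
  [0,0,0.001,0],
  [0,0,0.001,0],
  [0,0,0.001,0],
  [0,0,0,0],
])

```text
clock: 8.65
ee_pos: [0.5166, 0.1386, 0.0236]
orientation: [-3.142, 0.0, 1.425]
ft_force: [-0.4, 0.4, -0.8]
finger_gap: 0.0323
grasp_force: 20.2
```

Call:
step_arm([
  [0,0,0.001,0],
  [0,0,0.001,0],
  [0,0,0,0],
])

```text
clock: 8.95
ee_pos: [0.5168, 0.1388, 0.0223]
orientation: [3.141, 0.0, 1.425]
ft_force: [-1.7, -0.7, 5.5]
finger_gap: 0.0328
grasp_force: 20.7
```

Call:
step_arm([
  [0,0,0.001,0],
  [0,0,0.001,0],
  [0,0,0,0],
])

```text
clock: 9.25
ee_pos: [0.5168, 0.1389, 0.022]
orientation: [3.141, 0.002, 1.425]
ft_force: [-7.2, -2.2, 22.3]
finger_gap: 0.0328
grasp_force: 22.1
```

Contact came at TCP z = 0.022, which is the expected seated height. I'll ease off and release.

Call:
step_arm([
  [0,0,-0.002,0],
  [0,0,0,0],
])

```text
clock: 9.45
ee_pos: [0.517, 0.1389, 0.0222]
orientation: [3.14, -0.0, 1.425]
ft_force: [-1.2, -0.4, 7.0]
finger_gap: 0.0327
grasp_force: 20.8
```

Call:
step_arm([
  [0,0,0,0],
  [0,0,0,0],
  [0,0,0,0],
  [0,0,0,0],
], grip=0.58)

```text
clock: 9.85
ee_pos: [0.5165, 0.1386, 0.0213]
orientation: [-3.141, 0.0, 1.425]
ft_force: [-0.1, -0.8, 0.0]
finger_gap: 0.0496
grasp_force: 0.0
```

Call:
step_arm([
  [0,0,-0.02,0],
  [0,0,-0.04,0],
  [0,0,-0.04,0],
  [-0.03,0,-0.03,0],
  [-0.05,0,0,0],
  [-0.04,0,0,0],
  [0,0,0,0],
  [0,0,0,0],
])

```text
clock: 10.65
ee_pos: [0.499, 0.019, 0.1516]
orientation: [3.142, 0.0, 1.422]
ft_force: [-0.5, 0.7, 1.1]
finger_gap: 0.0497
grasp_force: 0.0
```

```bash
python3 - <<'E'
from h import *
k=bot.get_calibration("wrist");T=np.array(k["T"])
im=bot.grab_frame("wrist");cv2.imwrite("pics/w7.png",im)
s=bot.read_state();print(s["ee_pos"],s["orientation"],s["ft_force"])
for l in("dappen_dish","hatch_pull","hatch","striker"): print(l,spot("wrist",l,T=T))
for c in("side","top"):
    bot.grab_frame(c)
    for l in("dappen_dish","seat","hatch_pull"): print(c,l,spot(c,l))
E
```

```text
[0.49922365 0.02048985 0.15167544] [ 3.14140055e+00 -6.15334082e-04  1.42487110e+00] [-0.0490519   0.42614156  0.69600949]
dappen_dish [(0.55, [0.5153, 0.1408, 0.0123])]
hatch_pull [(0.59, [0.4962, -0.0018, 0.056])]
hatch [(0.95, [0.495, 0.0327, 0.0436])]
striker [(0.56, [0.5085, 0.0809, 0.0537])]
side dappen_dish [(0.43, [0.5177, 0.1415, 0.0117])]
side seat []
side hatch_pull [(0.4, [0.5047, 0.0808, 0.0502])]
top dappen_dish [(0.65, [0.5129, 0.1402, 0.0112]), (0.34, [0.5076, 0.0829, 0.0557])]
top seat [(0.75, [0.5168, 0.1385, 0.0099]), (0.66, [0.5912, -0.1996, 0.0039])]
top hatch_pull [(0.63, [0.5465, -0.2943, 0.0]), (0.51, [0.4946, -0.0015, 0.0622])]
```

View pics/w7.png

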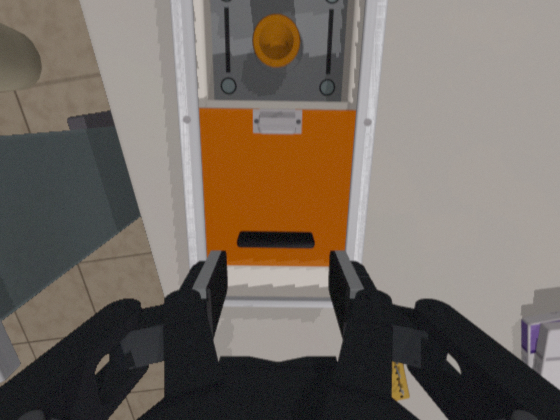

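The dish sits centred in the seat (277,40), with its underside at about z = 0.012. The hatch pull is at (276,240), free in front of the fingers. Next I shut the gripper, back off and lower behind the pull.

Call:
step_arm([
  [-0.03,0,0,0],
  [-0.028,0,0,0],
  [0,0,0,0],
  [0,0,0,0],
  [0,0,0.04,0],
  [0,0,0.03,0],
  [0,0,0.015,0],
  [0,0,0.007,0],
  [0,0,0,0],
  [0,0,0,0],
], grip=0)

```text
clock: 12.3
ee_pos: [0.4916, -0.0367, 0.0604]
orientation: [3.14, -0.0, 1.426]
ft_force: [-0.6, -0.6, 0.0]
finger_gap: -0.0002
grasp_force: 0.0
```

```bash
cat >> h.py <<'E'
AX=np.array([.146,.989]);AY=np.array([.989,-.146])
def st():
    s=bot.read_state();p=np.array(s["ee_pos"]);F=np.array(s["ft_force"]);print("t",s["clock"],"ax",(p[:2]@AX).round(4),"ay",(p[:2]@AY).round(4),"z",p[2].round(4),"Fx",(F[:2]@AX).round(1),"Fy",(F[:2]@AY).round(1),"Fz",F[2].round(1))
E
python3 - <<'E'
from h import *
st();T=np.array(bot.get_calibration("wrist")["T"]);im=bot.grab_frame("wrist");cv2.imwrite("pics/w8.png",im)
print(spot("wrist","hatch_pull",T=T));st()
E
```

```text
t 12.3 ax 0.0354 ay 0.4915 z 0.0604 Fx -0.7 Fy -0.5 Fz 0.0
[(0.81, [0.4954, -0.0012, 0.056])]
t 12.4 ax 0.035 ay 0.4917 z 0.0607 Fx 0.4 Fy -0.8 Fz -0.3
```

View pics/w8.png

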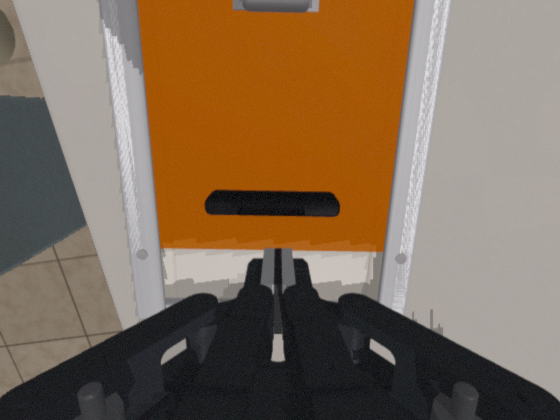

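The wrist view shows the shut fingers at (278,250), centred behind the pull (272,203), with about 20 mm to go. I'll approach slowly.

Call:
step_arm([
  [0.003,0,0.001,0],
  [0.003,0,0.001,0],
  [0.003,0,0,0],
  [0.001,0,0,0],
  [0.001,0,0,0],
  [0.001,0,0,0],
  [0.001,0,0,0],
  [0.001,0,0,0],
  [0.001,0,0,0],
  [0.001,0,0,0],
])

```text
clock: 13.4
ee_pos: [0.4931, -0.0215, 0.0576]
orientation: [3.142, 0.0, 1.425]
ft_force: [-0.6, 0.9, 1.2]
finger_gap: -0.0003
grasp_force: 0.0
```

Call:
step_arm([
  [0.001,0,0,0],
  [0.001,0,0,0],
  [0.001,0,0,0],
  [0.001,0,0,0],
  [0.001,0,0,0],
  [0.001,0,0,0],
  [0.001,0,0,0],
  [0.001,0,0,0],
  [0.001,0,0,0],
  [0.001,0,0,0],
])

```text
clock: 14.4
ee_pos: [0.4946, -0.0116, 0.0577]
orientation: [3.142, 0.0, 1.425]
ft_force: [-0.8, -1.7, -0.1]
finger_gap: -0.0001
grasp_force: 0.6
```

```bash
python3 - <<'E'
from h import *
st();T=np.array(bot.get_calibration("wrist")["T"]);im=bot.grab_frame("wrist")
print(spot("wrist","hatch_pull",T=T),spot("wrist","striker",T=T));st()
E
```

```text
t 14.4 ax 0.0607 ay 0.4908 z 0.0577 Fx -1.8 Fy -0.5 Fz -0.1
[(0.63, [0.4973, 0.0059, 0.0563])] [(0.9, [0.5053, 0.0882, 0.0514])]
t 14.55 ax 0.0609 ay 0.4908 z 0.0577 Fx -0.2 Fy -0.5 Fz -0.1
```

Contact confirmed: friction is about 1.8 N and the hatch is moving. I'll push on towards the catch.

Call:
step_arm([
  [0.001,0,0,0],
  [0.002,0,0,0],
  [0.003,0,0,0],
  [0.004,0,0,0],
  [0.004,0,0,0],
  [0.004,0,0,0],
  [0.004,0,0,0],
  [0.004,0,0,0],
  [0.004,0,0,0],
  [0.004,0,0,0],
])

```text
clock: 15.55
ee_pos: [0.4995, 0.0223, 0.0577]
orientation: [3.142, 0.0, 1.425]
ft_force: [-0.1, -1.8, 0.3]
finger_gap: 0.0002
grasp_force: 0.7
```

Call:
step_arm([
  [0.004,0,0,0],
  [0.004,0,0,0],
  [0.004,0,0,0],
  [0.004,0,0,0],
  [0.004,0,0,0],
  [0.004,0,0,0],
  [0.004,0,0,0],
  [0.004,0,0,0],
  [0.003,0,0,0],
  [0.002,0,0,0],
])

```text
clock: 16.55
ee_pos: [0.5049, 0.059, 0.0576]
orientation: [3.142, -0.0, 1.425]
ft_force: [-0.2, -1.4, 0.5]
finger_gap: 0.0003
grasp_force: 0.8
```

```bash
python3 - <<'E'
from h import *
st();T=np.array(bot.get_calibration("wrist")["T"]);im=bot.grab_frame("wrist");cv2.imwrite("pics/w9.png",im)
for l in("hatch_pull","striker","dappen_dish"):print(l,spot("wrist",l,T=T))
bot.grab_frame("top");print(spot("top","striker"));st()
E
```

```text
t 16.55 ax 0.132 ay 0.4907 z 0.0576 Fx -1.4 Fy 0.0 Fz 0.5
hatch_pull []
striker [(0.58, [0.5198, 0.1574, 0.0553])]
dappen_dish []
[(0.68, [0.5181, 0.1629, 0.0563])]
t 16.85 ax 0.1319 ay 0.4907 z 0.0576 Fx -0.2 Fy 0.0 Fz -0.4
```

View pics/w9.png

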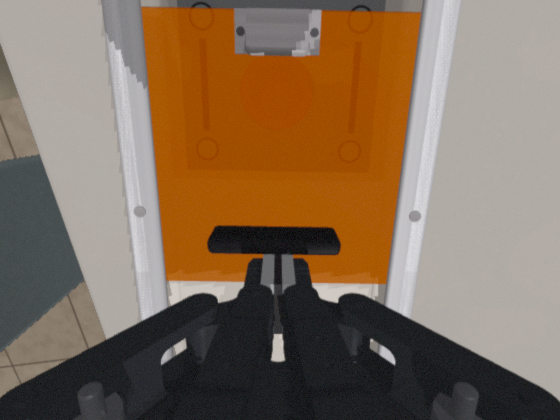

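The hatch has passed over the dish, seen through it at (278,92). The striker is at (277,33), with about 20–35 mm left to the catch. I'll continue more slowly.

Call:
step_arm([
  [0.001,0,0,0],
  [0.002,0,0,0],
  [0.002,0,0,0],
  [0.002,0,0,0],
  [0.002,0,0,0],
  [0.002,0,0,0],
  [0.001,0,0,0],
  [0.001,0,0,0],
  [0.001,0,0,0],
  [0.001,0,0,0],
])

```text
clock: 17.85
ee_pos: [0.5072, 0.0734, 0.0577]
orientation: [3.141, 0.0, 1.425]
ft_force: [1.0, -1.6, -0.6]
finger_gap: -0.0001
grasp_force: 0.7
```

Call:
step_arm([
  [0.001,0,0,0],
  [0.001,0,0,0],
  [0.001,0,0,0],
  [0.001,0,0,0],
  [0.001,0,0,0],
])

```text
clock: 18.35
ee_pos: [0.5079, 0.0783, 0.0577]
orientation: [3.141, 0.0, 1.425]
ft_force: [0.8, -2.0, -1.9]
finger_gap: 0.0002
grasp_force: 0.8
```

Call:
step_arm([
  [0.001,0,0,0],
  [0.001,0,0,0],
  [0.001,0,0,0],
  [0.001,0,0,0],
])

```text
clock: 18.75
ee_pos: [0.5085, 0.0822, 0.0577]
orientation: [3.141, 0.0, 1.425]
ft_force: [1.2, -2.7, 1.2]
finger_gap: 0.0002
grasp_force: 1.0
```

Call:
step_arm([
  [0.001,0,0,0],
  [0.001,0,0,0],
  [0.001,0,0,0],
])

```text
clock: 19.05
ee_pos: [0.509, 0.0852, 0.0577]
orientation: [3.141, 0.0, 1.425]
ft_force: [1.8, -3.2, -0.5]
finger_gap: -0.0003
grasp_force: 1.2
```

Call:
step_arm([
  [0.001,0,0,0],
  [0.001,0,0,0],
])

```text
clock: 19.25
ee_pos: [0.5092, 0.0872, 0.0577]
orientation: [3.141, 0.0, 1.425]
ft_force: [2.5, -2.9, 0.2]
finger_gap: -0.0001
grasp_force: 1.3
```

Call:
step_arm([
  [0.001,0,0,0],
  [0.001,0,0,0],
])

```text
clock: 19.45
ee_pos: [0.5095, 0.0891, 0.0577]
orientation: [3.141, 0.0, 1.425]
ft_force: [2.4, -5.0, 0.9]
finger_gap: 0.0002
grasp_force: 2.4
```

Call:
step_arm([
  [0.001,0,0,0],
  [0.001,0,0,0],
])

```text
clock: 19.65
ee_pos: [0.5095, 0.0892, 0.0577]
orientation: [-3.141, 0.004, 1.424]
ft_force: [0.7, -8.4, 3.6]
finger_gap: 0.0002
grasp_force: 4.1
```

Call:
step_arm([
  [0.001,0,0,0],
  [0.001,0,0,0],
])

```text
clock: 19.85
ee_pos: [0.5095, 0.0893, 0.0577]
orientation: [-3.14, 0.006, 1.423]
ft_force: [1.4, -11.1, 6.2]
finger_gap: 0.0001
grasp_force: 5.9
```

Call:
step_arm([
  [0.0005,0,-0.0005,0],
  [0.0005,0,0,0],
])

```text
clock: 20.05
ee_pos: [0.5096, 0.0899, 0.0578]
orientation: [-3.14, 0.006, 1.422]
ft_force: [1.4, -11.4, 1.4]
finger_gap: -0.0003
grasp_force: 5.3
```

Call:
step_arm([
  [0.0005,0,0,0],
  [0,0,0,0],
])

```text
clock: 20.25
ee_pos: [0.5096, 0.09, 0.0577]
orientation: [-3.14, 0.007, 1.422]
ft_force: [1.2, -12.1, 3.2]
finger_gap: 0.0003
grasp_force: 5.6
```

Call:
step_arm([
  [0.0005,0,-0.0003,0],
  [0,0,0,0],
])

```text
clock: 20.45
ee_pos: [0.5097, 0.0906, 0.0579]
orientation: [-3.14, 0.007, 1.422]
ft_force: [2.2, -11.0, 1.8]
finger_gap: 0.0
grasp_force: 5.3
```

Call:
step_arm([
  [0.0005,0,-0.0003,0],
  [0,0,0,0],
])

```text
clock: 20.65
ee_pos: [0.5098, 0.0911, 0.0582]
orientation: [-3.14, 0.007, 1.422]
ft_force: [2.4, -11.5, 1.5]
finger_gap: 0.0001
grasp_force: 5.3
```

```bash
python3 - <<'E'
from h import *
for i in range(3): st();bot.grab_frame("top")
print(spot("top","striker"),spot("top","hatch"),spot("top","guard_box"))
E
```

```text
t 20.65 ax 0.1645 ay 0.4909 z 0.0582 Fx -11.0 Fy 4.0 Fz 1.5
t 20.7 ax 0.1645 ay 0.4909 z 0.0582 Fx -10.2 Fy 2.6 Fz 1.2
t 20.75 ax 0.1645 ay 0.4909 z 0.0582 Fx -10.8 Fy 3.0 Fz 0.7
[(0.58, [0.5255, 0.1962, 0.0542])] [(0.71, [0.5125, 0.1418, 0.0492])] []
```

The hatch advances 1:1 with the commands at about 11 N, so the striker is on the ramp. I'll continue in small steps.

Call:
step_arm([
  [0.0005,0,0,0],
  [0.0005,0,0,0],
  [0,0,0,0],
])

```text
clock: 21.25
ee_pos: [0.5099, 0.0918, 0.0581]
orientation: [-3.14, 0.007, 1.422]
ft_force: [1.9, -11.1, 0.9]
finger_gap: -0.0003
grasp_force: 5.6
```

Call:
step_arm([
  [0.0005,0,0,0],
  [0.0005,0,0,0],
  [0,0,0,0],
])

```text
clock: 21.55
ee_pos: [0.51, 0.0924, 0.0581]
orientation: [-3.14, 0.008, 1.422]
ft_force: [2.2, -12.7, 1.5]
finger_gap: 0.0001
grasp_force: 5.9
```

Call:
step_arm([
  [0.0005,0,0,0],
  [0.0005,0,0,0],
  [0,0,0,0],
])

```text
clock: 21.85
ee_pos: [0.5102, 0.0938, 0.0581]
orientation: [-3.14, 0.007, 1.422]
ft_force: [1.9, -10.9, 0.2]
finger_gap: 0.0
grasp_force: 5.2
```

Call:
step_arm([
  [0.0005,0,0,0],
  [0.0005,0,0,0],
  [0,0,0,0],
])

```text
clock: 22.15
ee_pos: [0.5106, 0.0962, 0.0583]
orientation: [-3.141, 0.005, 1.423]
ft_force: [2.3, -9.0, -0.7]
finger_gap: 0.0003
grasp_force: 4.2
```

Call:
step_arm([
  [0.001,0,0,0],
  [0.001,0,0,0],
  [0.001,0,0,0],
])

```text
clock: 22.45
ee_pos: [0.5111, 0.0991, 0.0583]
orientation: [-3.141, 0.005, 1.422]
ft_force: [2.7, -8.2, 1.0]
finger_gap: -0.0
grasp_force: 4.3
```

Call:
step_arm([
  [0.001,0,0,0],
  [0.001,0,0,0],
  [0.001,0,0,0],
])

```text
clock: 22.75
ee_pos: [0.5116, 0.1021, 0.0583]
orientation: [-3.141, 0.005, 1.423]
ft_force: [2.4, -8.1, -0.3]
finger_gap: 0.0001
grasp_force: 4.3
```

Call:
step_arm([
  [0.0005,0,0,0],
  [0.0005,0,0,0],
  [0.0005,0,0,0],
  [0.0005,0,0,0],
])

```text
clock: 23.15
ee_pos: [0.5121, 0.1047, 0.0583]
orientation: [-3.141, 0.004, 1.423]
ft_force: [2.8, -7.3, -0.2]
finger_gap: -0.0
grasp_force: 3.7
```

Call:
step_arm([
  [0.0005,0,0,0],
  [0.0005,0,0,0],
  [0,0,0,0],
])

```text
clock: 23.45
ee_pos: [0.5122, 0.1055, 0.0583]
orientation: [-3.141, 0.004, 1.423]
ft_force: [1.7, -8.0, 0.9]
finger_gap: 0.0001
grasp_force: 3.8
```

Call:
step_arm([
  [0.0005,0,0,0],
  [0.0005,0,0,0],
  [0,0,0,0],
])

```text
clock: 23.75
ee_pos: [0.5123, 0.1061, 0.0583]
orientation: [-3.141, 0.005, 1.423]
ft_force: [3.2, -8.4, -0.5]
finger_gap: 0.0001
grasp_force: 4.1
```

Call:
step_arm([
  [0.0005,0,0,0],
  [0.0005,0,0,0],
  [0,0,0,0],
])

```text
clock: 24.05
ee_pos: [0.5124, 0.1068, 0.0582]
orientation: [-3.141, 0.005, 1.422]
ft_force: [3.0, -8.9, -0.2]
finger_gap: 0.0001
grasp_force: 4.3
```

Call:
step_arm([
  [0.0005,0,0,0],
  [0.0005,0,0,0],
  [0,0,0,0],
])

```text
clock: 24.35
ee_pos: [0.5125, 0.1076, 0.0582]
orientation: [-3.141, 0.006, 1.422]
ft_force: [2.6, -9.3, 0.3]
finger_gap: -0.0001
grasp_force: 4.5
```

Call:
step_arm([
  [0.0005,0,0,0],
  [0.0005,0,0,0],
  [0,0,0,0],
])

```text
clock: 24.65
ee_pos: [0.5126, 0.108, 0.0582]
orientation: [-3.14, 0.007, 1.422]
ft_force: [2.7, -10.7, 1.2]
finger_gap: -0.0001
grasp_force: 5.1
```

Call:
step_arm([
  [0.0005,0,0,0],
  [0.0005,0,0,0],
  [0,0,0,0],
])

```text
clock: 24.95
ee_pos: [0.5126, 0.1082, 0.0582]
orientation: [-3.14, 0.008, 1.422]
ft_force: [2.9, -12.6, 2.0]
finger_gap: -0.0
grasp_force: 5.9
```

Call:
step_arm([
  [0.0005,0,0,0],
  [0.0005,0,0,0],
  [0,0,0,0],
])

```text
clock: 25.25
ee_pos: [0.5126, 0.1082, 0.0582]
orientation: [-3.14, 0.009, 1.421]
ft_force: [2.1, -14.4, 2.0]
finger_gap: 0.0
grasp_force: 6.8
```

```bash
python3 - <<'E'
from h import *
for i in range(3): st();bot.grab_frame("top")
print(spot("top","striker"),spot("top","hatch"))
E
```

```text
t 25.25 ax 0.1819 ay 0.4912 z 0.0582 Fx -14.0 Fy 4.2 Fz 2.0
t 25.3 ax 0.1818 ay 0.4911 z 0.0582 Fx -13.8 Fy 3.6 Fz 2.2
t 25.35 ax 0.1818 ay 0.4911 z 0.0582 Fx -13.8 Fy 4.1 Fz 2.7
[(0.65, [0.5242, 0.2098, 0.0538])] [(0.87, [0.5157, 0.1561, 0.0447])]
```

The hatch is at the stop: position locked at 14 N, 19 mm after the catch first met, as specified. I'll back off, lift and check.

Call:
step_arm([
  [-0.003,0,0,0],
  [-0.004,0,0,0],
  [-0.006,0,0,0],
  [-0.01,0,0,0],
  [-0.01,0,-0.02,0],
  [-0.02,0,-0.04,0],
  [-0.02,0,-0.04,0],
  [0,0,0,0],
  [0,0,0,0],
  [0,0,0,0],
])

```text
clock: 26.5
ee_pos: [0.5014, 0.0426, 0.1578]
orientation: [-3.14, 0.0, 1.426]
ft_force: [-0.4, 0.0, -0.3]
finger_gap: 0.0002
grasp_force: 0.0
```

```bash
python3 - <<'E'
from h import *
st();T=np.array(bot.get_calibration("wrist")["T"]);im=bot.grab_frame("wrist");cv2.imwrite("pics/w10.png",im)
for l in("hatch_pull","hatch","dappen_dish","guard_box"):print(l,spot("wrist",l,T=T))
for c in("top","side"):
    bot.grab_frame(c);print(c,spot(c,"striker"),spot(c,"hatch"),spot(c,"hatch_pull"),spot(c,"dappen_dish"))
E
```

```text
t 26.5 ax 0.1154 ay 0.4897 z 0.1578 Fx -0.0 Fy -0.4 Fz -0.3
hatch_pull []
hatch [(0.58, [0.5158, 0.1603, 0.0448])]
dappen_dish []
guard_box [(0.69, [0.5085, 0.0858, -0.0035])]
top [(0.74, [0.4532, -0.3756, 0.0018]), (0.56, [0.5282, 0.2091, 0.0525])] [(0.93, [0.5167, 0.1534, 0.0433])] [(0.7, [0.5173, 0.1268, 0.0627])] [(0.58, [0.5147, 0.1555, 0.0443])]
side [(0.9, [0.5259, 0.2104, 0.0511])] [(0.57, [0.5215, 0.1564, 0.0456])] [(0.69, [0.5157, 0.1226, 0.0591])] []
```

View pics/w10.png

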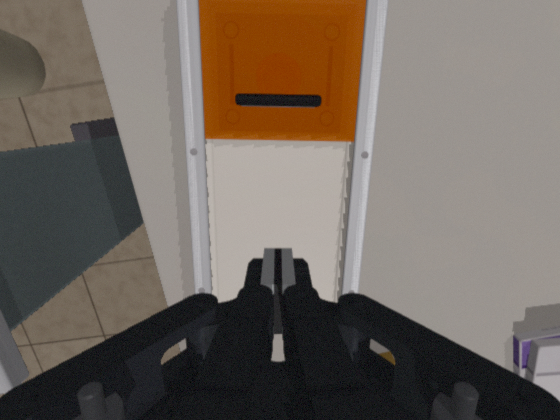

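```bash
python3 - <<'E'
from h import *
k=bot.get_calibration("wrist");T=np.array(k["T"]);f=210/np.tan(np.radians(k["vertical_fov"]/2))
im=bot.grab_frame("wrist");g=cv2.GaussianBlur(im[:,:,0].astype(float),(1,5),0)[:,240:320].mean(1)
v=110+np.argmax(np.diff(g[110:170]))+1
d=T[:3,:3]@np.array([(280-k["cx"])/f,-(v-k["cy"])/f,-1]);p=(T[:3,3]+(.051-T[2,3])/d[2]*d)[:2]
print(v,p,"rear ax",p@AX,"pull rear face expected at rear+0.064-0.039:",p@AX+.025,"finger face at stop",.1818+.011)
E
```

```text
140 [0.51154101 0.0924009 ] rear ax 0.16606947558946128 pull rear face expected at rear+0.064-0.039: 0.19106947558946127 finger face at stop 0.1928
```

Image reading agrees within 2 mm. A quick touch will confirm that nothing sprang back.

Call:
step_arm([
  [0.02,0,0.04,0],
  [0.02,0,0.04,0],
  [0.01,0,0.02,0],
  [0.008,0,0,0],
  [0.003,0,0,0],
  [0.001,0,0,0],
  [0.001,0,0,0],
  [0.001,0,0,0],
  [0.001,0,0,0],
  [0,0,0,0],
])

```text
clock: 28.3
ee_pos: [0.5121, 0.1063, 0.0591]
orientation: [3.141, -0.0, 1.424]
ft_force: [0.1, 0.5, -0.6]
finger_gap: 0.0001
grasp_force: 0.0
```

Call:
step_arm([
  [0.001,0,0,0],
  [0.001,0,0,0],
  [0,0,0,0],
])

```text
clock: 28.6
ee_pos: [0.5122, 0.1079, 0.0587]
orientation: [-3.141, 0.001, 1.424]
ft_force: [-0.2, -1.9, 1.8]
finger_gap: 0.0005
grasp_force: 1.0
```

Call:
step_arm([
  [0.001,0,0,0],
  [0.001,0,0,0],
  [0,0,0,0],
])

```text
clock: 28.9
ee_pos: [0.5122, 0.108, 0.0587]
orientation: [-3.141, 0.004, 1.423]
ft_force: [-2.7, -6.4, 4.7]
finger_gap: -0.0003
grasp_force: 3.4
```

Contact came at y = 0.108, where the stop was, so the hatch is still home. I'll retreat and hand in.

Call:
step_arm([
  [-0.003,0,0,0],
  [-0.004,0,0,0],
  [-0.006,0,0,0],
  [-0.01,0,0,0],
  [-0.01,0,-0.02,0],
  [-0.02,0,-0.04,0],
  [-0.02,0,-0.04,0],
  [0,0,0,0],
  [0,0,0,0],
  [0,0,0,0],
])

```text
clock: 29.9
ee_pos: [0.501, 0.0383, 0.1578]
orientation: [-3.14, 0.0, 1.425]
ft_force: [-0.6, -0.6, -0.7]
finger_gap: 0.0001
grasp_force: 0.0
```

```bash
python3 -c "
from h import *
st();print(bot.finish_job())"
```

```text
t 29.9 ax 0.111 ay 0.4899 z 0.1578 Fx -0.7 Fy -0.5 Fz -0.7
the job is handed in; nothing more can be done
None
```

I handed the job in at about 30 s: the dish is in its seat, the hatch is past the roller and home against the stop, and the highest push force I read was about 14.5 N; no verdict came back.

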